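# Reset the gib screw of a glass-cutting guide

## Robot

A 6-joint arm with a two-finger parallel gripper is mounted at the origin on the work surface. World frame = base frame: x ahead of the robot, y to its left, z up, the work surface at z = 0. Lengths are in m, angles in degrees, forces in N, time in s.
With the tool pointing down it reaches from about 0.25 to 0.725 m from the base axis. Payload 9.7 kg.
Tool frame: the origin (TCP) lies midway between the tips of the shut fingers; the grasp point (between the pads) lies 19 mm behind it (bot.pinch_z is the distance from the TCP to the grasp point, in m); z points along the fingers, y is the direction in which the jaws open and shut (so a half turn about z gives the same grasp; the last joint's range is limited). The gripper opens to 85 mm and grips with 20 to 120 N. Pads are 22 mm wide; open, the fingers measure 114 mm over their backs; the gripper's body (76 mm by 85 mm) begins 54 mm behind the grasp point. The pads swing forward as they close: fully open they stand 13 mm farther back than shut.
Start: joints at [-76.146, 4.979, 10.078, 95.1, 0, 90], TCP at [0.132, -0.534, 0.231] pointing down, gripper open.
Joint ranges: [-179.16, 179.16], [-48.56, 103.87], [-65.8, 70.77], [-126.05, 130.52], [-82.76, 87.17], [-180, 180]. Speed limits (degrees/s): [127.2, 127.2, 147.25, 180, 180, 180].

## Interface

Orientations are given as [roll, pitch, yaw] about the fixed x, y, z axes, in that order (R = Rz(yaw) Ry(pitch) Rx(roll)).
In Python, from workcell import bot, imaging gives the robot as it stands.
- The arm moves only by the tool servo_tool, never from a script. Its argument "moves" is a list that holds one entry, the list of rows, each a list of 7 numbers: the turn, a rotation vector about the tool's x, y, z in rad, then the shift along the tool's x, y, z in cm, then the finger opening in cm, from 0 to 8.54. A call has 1 to 12 rows; each row shifts and turns the pose as measured when the row begins, along the tool's axes as they then stand; what a row does not reach is not made up. A row lasts 1/12 s, in which the tool goes at most 41.7 mm and 7.16 degrees, less where a joint would pass 70% of its speed; a pose out of reach is approached as far as the arm can. A call is refused whole if a number of a shift passes 4.17 or a number of a turn 0.125, either way. A call with a gripper value outside its range is refused whole. The fingers move at their own pace and stop on an object; "force" is the grip in N (left out, the last holds). Time passes only in rows, so rows that do not move let the fingers close. It gives the time, the measured TCP pose, the force and the opening at its end, in the units of the state.
- bot.get_obs(): the state, without advancing time (a new reading comes with each control period).
- imaging.camera(name): name is "scene" or "top" or "wrist"; returns the picture (400x640x3 uint8, blue, green, red); there is no depth.
- imaging.calibration(name): a dict with "fx", "fy", "cx", "cy" (pixels), "camera_from_world" (4x4, takes a point from world to camera coordinates). Camera axes: x right, y down, z forward; pixel columns grow to the right and rows downward; lengths in m; the calibration is good to about 2 mm. The wrist camera is an equidistant fisheye: a pixel r from the principal point sees the ray r / f radians off the axis. A picture is of the moment at which its call begins: read the wrist's pose just before it. calibration takes no time and is no camera call; for the wrist camera it gives the pose at the moment of the call.
- bot.job_done(): hands the job in, once; it reports no verdict.
The state is a dict: "time": time; "q": joint angles; "qd": joint speeds; "joint_efforts": joint torques, N m; "ee_pos": TCP position; "tcp_rot": TCP orientation; "wrist_force": force on the tool from outside, world axes, zero at the start; "torque": the same for the moment, N m; "opening": finger opening in m.
Only numpy, scipy, OpenCV 4.12 (cv2) and the standard library are available. Lean on these libraries where they do the work, as an engineer would, in place of code of your own. Each camera call takes 0.05 s, during which the arm holds its last target.

## Task

The sliding carriage of the glass-strip cutting guide needs its gib reset. Turn the brass wing screw on top of it clockwise until it bottoms and is finger-tight, without forcing it, and back it off a quarter turn from there. Then slide the carriage along its bar fully up against the taller end block and let go, leaving the screw as you set it and the things lying around undisturbed.

Things in the scene. Friction and masses are not known exactly. Their poses are not given: they have to be found in the camera images.
- guide: The strip-cutting guide, fixed to the light table. Origin on the table under the middle of its bar. The aluminium bar runs along its y axis, 36 mm wide and 34 mm above the table at its top; painted end blocks (70 x 34 mm) stand at y = +142 mm (the taller, 55 mm high: the stop, with two rubber buffers) and y = -142 mm (36 mm high). z is up.
- carriage (a joint): Slide of the carriage along the bar towards guide +y, in m: 0 = far from the stop (75 mm on the -y side of the guide's middle), 0.160 = against the taller end block. Slides stiffly (about 4 N) and stays where it is left; it may be moved by the wing screw or by its sides.
- carriage_top (a point): Centre of the carriage's top face, 50 mm above the table and on the screw's axis. The carriage is an aluminium saddle block 64 mm across the bar, 70 mm along it, with a small dark cutter holder low on its guide +x side (to 48 mm from the axis).
- wing_grip (a point): Point on the screw's axis inside the brass wing, 87.5 mm above the table: the height to grip at. x runs along the flat wing, z is up. The wing is an upright flat bar 46 mm long (x), 12 mm thick (y), from 24 mm below to 12 mm above this point; its two flats are gripped from above. It starts at any heading.
- wing_hub (a point): On the screw's axis at the wing's foot, 58.5 mm above the table; a round hub of 13.5 mm radius rises 5 mm from here to the wing. Clockwise from above tightens. Running friction about 0.06 N m clockwise, 0.02 N m anticlockwise. It bottoms after 1.3 to 3.3 rad of tightening from the start, an amount that cannot be seen.
- wing (a joint): Turn of the wing relative to the witness ring, in rad. 0: the wing's lug is against the ring's tab; negative: the wing stands that far back (anticlockwise). Turned clockwise, the lug meets the tab within 0.3 rad and then carries the ring along; turned back, the ring stays, so this reads how far the screw is backed off from its deepest turn (a quarter turn = -1.571).
- ring_tab (a point): Outer end of the small radial tab of the witness ring, a thin steel ring of 19 mm radius that lies under the wing's hub, 53 to 58 mm above the table. The tab ends 29.5 mm from the screw's axis. The ring is not to be held; the screw carries it.
- seat (a joint): Wind-up of the screw's seat in rad, a stiff torsional give of 2.5 N m per rad: about 0.02 while the screw merely runs down; once it has bottomed this rises with the torque. Finger-tight is 0.06 to 0.2 (0.15 to 0.5 N m); above 0.24 (0.6 N m) the screw is forced. It falls back when the screw is let go.
- pane: Bystander: loose sheet of blue glass, 110 x 170 x 5 mm, flat on the table. Origin at the centre of its underside.
- oil: Bystander: closed amber jar, 44 mm across, 75 mm high. Origin at the centre of its underside.
- eraser: Bystander: white eraser, 22 x 50 x 13 mm. Origin at the centre of its underside.
- driver: Bystander: screwdriver about 140 mm long lying on the table.

How it is judged:
By the outcome, as a careful person would: the job done as asked, in the order asked, and still so for the second after the job is handed in, with the robot touching nothing.
It also fails if it takes over 64 s, if anything falls off the work surface, if the arm or the gripper's body presses on something with over 40 N, if the wrist force passes 120 N, or if a joint passes its speed limit or range.

## Working session

There is one attempt and no reset: what is moved stays moved. The work goes in short steps, Python scripts to look and compute and a tool call to move; the robot and the scene stay as the last step left them, time stands still between calls to the robot, and variables do not carry over. Pictures are saved under pics/ and viewed, and the job is handed in when it is done.

Besides the shell and the picture viewer there is one more tool, called after "Emit:" as a command line: name --argument value ..., lists and objects as JSON in quotes. servo_tool: Moves the arm, as the interface text tells. Its arguments: {"type":"object","properties":{"moves":{"type":"array","items":{"type":"array","items":{"type":"array","items":{"type":"number"}}}},"force":{"type":"number"}},"required":["moves"]}

```bash
mkdir -p pics; ls; python3 - <<'E'
from workcell import bot, imaging
import cv2
o=bot.get_obs(); print(o)
for n in("scene","top","wrist"):
    c=imaging.calibration(n); print(n,c)
    cv2.imwrite(f"pics/{n}0.png",imaging.camera(n))
E
```

```text
pics
{'time': 0.0, 'q': array([-7.61460468e+01,  5.01153806e+00,  1.00333951e+01,  9.51013190e+01,
        2.73709778e-04,  8.99997269e+01]), 'qd': array([ 0.00678228, -0.00454046,  0.04056666, -0.09362278,  0.04942456,
       -0.07638671]), 'joint_efforts': array([ 4.51641696e-03, -5.20388067e+01,  4.64804220e+01,  1.61014684e-02,
        4.05062538e-04, -2.43400953e-07]), 'ee_pos': array([ 0.13163813, -0.53375848,  0.2305694 ]), 'tcp_rot': array([-1.79920538e+02, -2.74088333e-04,  1.38542260e+01]), 'wrist_force': array([ 0.05181279, -0.22440746,  0.42082204]), 'torque': array([-0.0420094 , -0.05913327, -0.00708775]), 'opening': 0.08550016528990549}
scene {'fx': 501.3282759173539, 'fy': 501.3282759173539, 'cx': 322.1510583396409, 'cy': 204.0680077526004, 'camera_from_world': array([[-0.77777234,  0.62853246, -0.00413879,  0.42017711],
       [ 0.48092305,  0.5908488 , -0.64777366, -0.22562471],
       [-0.40470138, -0.50581088, -0.7618216 ,  1.34142001],
       [ 0.        ,  0.        ,  0.        ,  1.        ]])}
top {'fx': 396.4151564423472, 'fy': 396.4151564423472, 'cx': 313.9615788839354, 'cy': 197.47635490169412, 'camera_from_world': array([[ 0.02250481, -0.99958363, -0.01805827, -0.00578725],
       [-0.99864057, -0.02162678, -0.04742672,  0.55558739],
       [ 0.04701643,  0.01910105, -0.99871147,  0.79174639],
       [ 0.        ,  0.        ,  0.        ,  1.        ]])}
wrist {'fx': 309.70691628693146, 'fy': 309.70691628693146, 'cx': 321.82337739197953, 'cy': 202.66695809680982, 'camera_from_world': array([[ 0.23966371, -0.97085509, -0.00130707, -0.55111459],
       [-0.9292231 , -0.22977612,  0.28939139, -0.0372273 ],
       [-0.28125744, -0.06814205, -0.95720996,  0.37921297],
       [ 0.        ,  0.        ,  0.        ,  1.        ]])}
```

View pics/scene0.png

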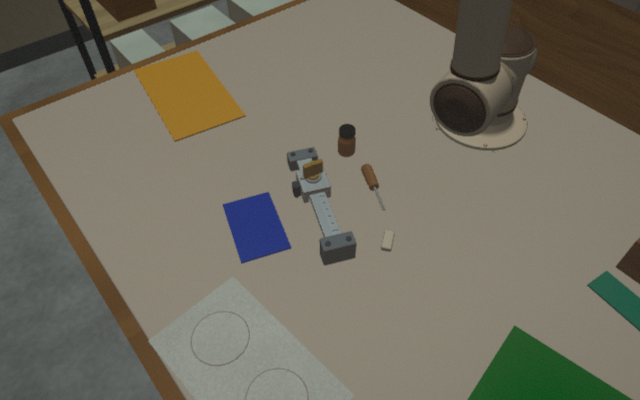

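View pics/top0.png

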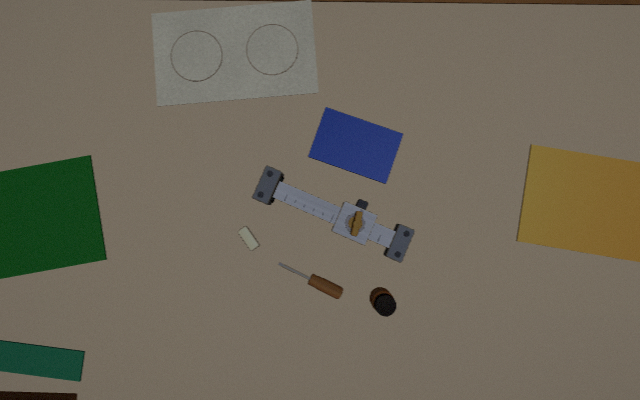

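View pics/wrist0.png

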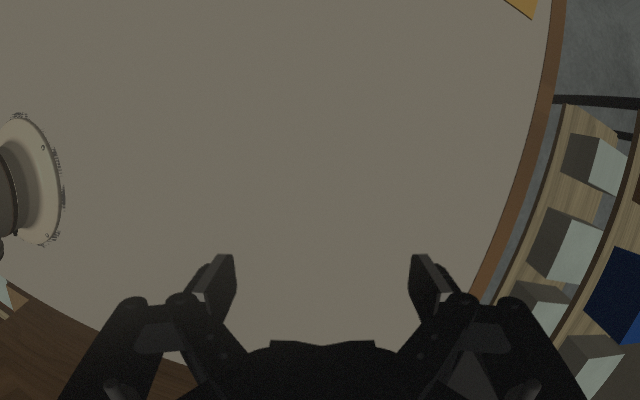

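```bash
python3 - <<'E'
import cv2
a=cv2.imread("pics/top0.png")[150:320,230:430]; b=cv2.imread("pics/scene0.png")[110:280,260:420]
cv2.imwrite("pics/top0z.png",cv2.resize(a,None,fx=4,fy=3.5 if 0 else 4*.85,interpolation=cv2.INTER_CUBIC)[:600])
cv2.imwrite("pics/top0z.png",cv2.resize(a[:, :],(700,595),interpolation=cv2.INTER_CUBIC))
cv2.imwrite("pics/scene0z.png",cv2.resize(b,(560,595),interpolation=cv2.INTER_CUBIC))
E
```

```text
(no output)
```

View pics/top0z.png

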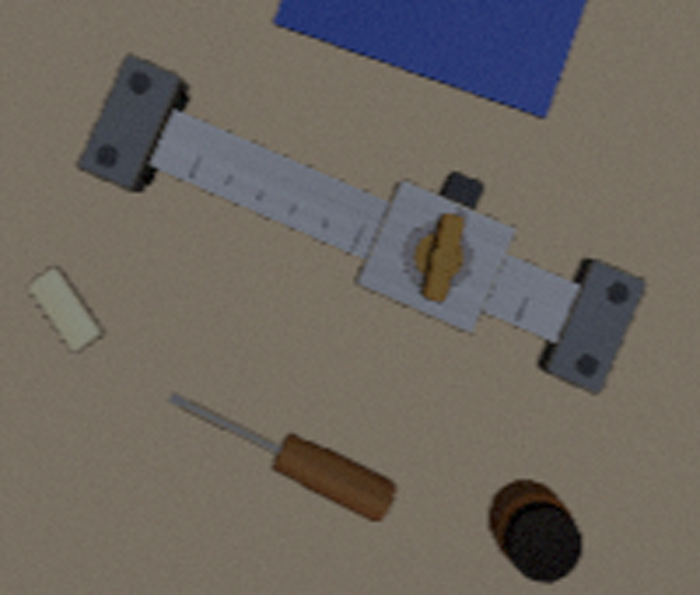

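View pics/scene0z.png

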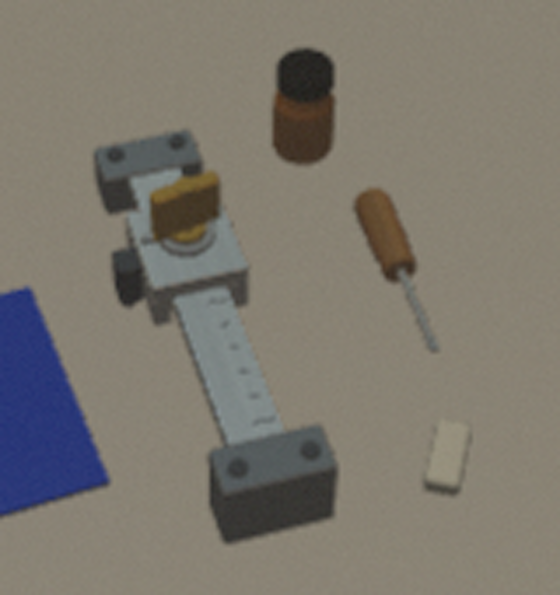

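```bash
cat > h.py <<'E'
import numpy as np
from workcell import bot, imaging
C={n:imaging.calibration(n) for n in("scene","top")}
def ray(c,u,v,fish=False):
    T=c["camera_from_world"];R=T[:3,:3];o=-R.T@T[:3,3]
    x=(u-c["cx"])/c["fx"];y=(v-c["cy"])/c["fy"]
    if fish:
        r=np.hypot(x,y);s=np.sin(r)/r if r>1e-9 else 1;d=np.array([x*s,y*s,np.cos(r)])
    else: d=np.array([x,y,1.])
    return o,R.T@(d/np.linalg.norm(d))
def atz(n,u,v,z):
    c=C[n] if isinstance(n,str) else n
    o,d=ray(c,u,v,not isinstance(n,str)); return o+d*(z-o[2])/d[2]
def tri(rs):
    A=np.zeros((3,3));b=np.zeros(3)
    for o,d in rs:
        P=np.eye(3)-np.outer(d,d);A+=P;b+=P@o
    p=np.linalg.solve(A,b)
    return p,[np.linalg.norm((np.eye(3)-np.outer(d,d))@(p-o))*1e3 for o,d in rs]
def proj(c,p,fish=False):
    T=c["camera_from_world"];q=T[:3,:3]@np.array(p)+T[:3,3]
    if fish:
        r=np.hypot(q[0],q[1]);k=np.arctan2(r,q[2])/r;return c["cx"]+c["fx"]*q[0]*k,c["cy"]+c["fy"]*q[1]*k
    return c["cx"]+c["fx"]*q[0]/q[2],c["cy"]+c["fy"]*q[1]/q[2]
E
python3 - <<'E'
from h import *
np.set_printoptions(precision=4,suppress=True)
t=lambda x,y:(230+x/3.5,150+y/3.5); s=lambda x,y:(260+x/3.5,110+y/3.5)
cor=[atz("top",*t(*p),.05) for p in((402,182),(516,228),(474,332),(357,283))]
cc=np.mean(cor,0);print("carr",cc,[np.linalg.norm(cor[i][:2]-cor[i-1][:2]) for i in range(4)])
d=(cor[0]+cor[3]-cor[1]-cor[2]);print("guide +y heading",np.degrees(np.arctan2(d[1],d[0])))
print("tall c",[atz("top",*t(*p),.055) for p in((132,55),(140,83),(105,156))])
print("low holes",[atz("top",*t(*p),.036) for p in((618,293),(587,364))])
print("wing c",atz("top",*t(446,257),.0995), "ends",atz("top",*t(453,215),.0995),atz("top",*t(438,300),.0995))
print("wing tri",tri([ray(C["top"],*t(446,257)),ray(C["scene"],*s(184,182))]))
print("scene ends",atz("scene",*s(153,190),.0995),atz("scene",*s(217,174),.0995))
print("carr scene", np.mean([atz("scene",*s(*p),.05) for p in((130,226),(216,213),(247,268),(155,291))],0))
E
```

```text
carr [ 0.506  -0.0743  0.05  ] [np.float64(0.060994126892793606), np.float64(0.06756515514003278), np.float64(0.06167318430844086), np.float64(0.06951283444475986)]
guide +y heading 68.91658045997592
tall c [array([0.6132, 0.0966, 0.055 ]), array([0.5978, 0.0917, 0.055 ]), array([0.557 , 0.1099, 0.055 ])]
low holes [array([ 0.4875, -0.1767,  0.036 ]), array([ 0.4476, -0.1599,  0.036 ])]
wing c [ 0.5064 -0.0746  0.0995] ends [ 0.5281 -0.0778  0.0995] [ 0.4842 -0.0709  0.0995]
wing tri (array([ 0.5064, -0.0744,  0.1019]), [np.float64(0.04254565995889165), np.float64(0.04254565995892345)])
scene ends [ 0.5244 -0.083   0.0995] [ 0.4845 -0.0688  0.0995]
carr scene [ 0.5112 -0.0669  0.05  ]
```

Emit:
servo_tool --moves '[[[0,0,0,2.95,-2.22,0,8.54],[0,0,0,2.95,-2.22,0,8.54],[0,0,0,2.95,-2.22,0,8.54],[0,0,0,2.95,-2.22,0,8.54],[0,0,0,2.95,-2.22,0,8.54],[0,0,0,2.95,-2.22,0,8.54],[0,0,0,2.95,-2.22,0,8.54],[0,0,0,2.95,-2.22,0,8.54],[0,0,0,2.95,-2.22,0,8.54],[0,0,0,2.95,-2.22,0,8.54],[0,0,0,2.95,-2.22,0,8.54],[0,0,0,2.95,-2.22,0,8.54]]]' --force 80

```text
time: 1.15
ee_pos: [0.4181, -0.1795, 0.2268]
tcp_rot: [-179.7, 0.1, 13.2]
wrist_force: [-0.1, 0.2, 1.2]
opening: 0.0854
```

```bash
python3 - <<'E'
from h import *
o=bot.get_obs();print(o['time'],o['q'],o['ee_pos'],o['tcp_rot'])
E
```

```text
1.15 [-23.3617324   -7.81078173  -2.95598917  95.09611918   0.19731915
 143.486818  ] [ 0.41807251 -0.17951556  0.22678486] [-1.79697820e+02  7.65533312e-02  1.31512359e+01]
```

Emit:
servo_tool --moves '[[[0,0,0,2.75,-2.05,0,8.54],[0,0,0,2.75,-2.05,0,8.54],[0,0,0,2.75,-2.05,0,8.54],[0,0,0,2.5,-1.9,0,8.54],[0,0,-0.125,0,0,0,8.54],[0,0,-0.125,0,0,0,8.54],[0,0,-0.125,0,0,0,8.54],[0,0,-0.125,0,0,0,8.54],[0,0,-0.125,0,0,0,8.54],[0,0,-0.125,0,0,0,8.54],[0,0,-0.125,0,0,0,8.54],[0,0,-0.125,0,0,0,8.54]]]'

```text
time: 2.15
ee_pos: [0.511, -0.0613, 0.2224]
tcp_rot: [-179.4, -0.2, 70.8]
wrist_force: [0.4, -0.0, -0.1]
opening: 0.0851
```

Emit:
servo_tool --moves '[[[0,0,-0.125,0,0,0,8.54],[0,0,-0.125,0,0,0,8.54],[0,0,-0.125,0,0,0,8.54],[0,0,-0.125,0,0,0,8.54],[0,0,-0.125,0,0,0,8.54],[0,0,-0.125,0,0,0,8.54],[0,0,-0.125,0,0,0,8.54],[0,0,-0.125,0,0,0,8.54],[0,0,-0.125,0,0,0,8.54],[0,0,-0.125,0,0,0,8.54],[0,0,-0.125,0,0,0,8.54],[0,0,-0.125,0,0,0,8.54]]]'

```text
time: 3.15
ee_pos: [0.5096, -0.061, 0.2188]
tcp_rot: [179.9, -1.0, 156.7]
wrist_force: [1.1, 0.9, 0.0]
opening: 0.0857
```

```bash
python3 - <<'E'
from h import *
import cv2
o=bot.get_obs();print(o['time'],o['q'],o['ee_pos'],o['tcp_rot'])
c=imaging.calibration("wrist");im=imaging.camera("wrist")
import pickle;pickle.dump(c,open("c1.pkl","wb"))
cv2.imwrite("pics/w1.png",im); print(proj(c,[.506,-.0745,.0995],True))
E
```

```text
3.15 [-7.00979362  0.59840353  4.132205   94.43478161  0.32536426 16.2596225 ] [ 0.50958682 -0.06102721  0.21884359] [179.93993656  -0.95603929 156.72852675]
(np.float64(307.13104572936953), np.float64(199.7228950813887))
```

View pics/w1.png

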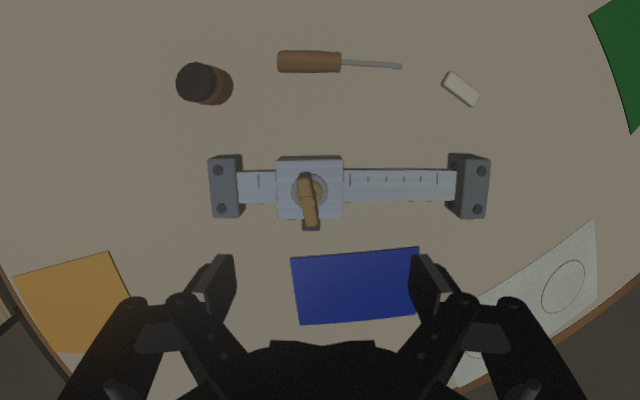

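```bash
python3 - <<'E'
import cv2
a=cv2.imread("pics/w1.png")[140:240,260:360]
cv2.imwrite("pics/w1z.png",cv2.convertScaleAbs(cv2.resize(a,(600,600),interpolation=cv2.INTER_CUBIC),alpha=1.5))
E
```

```text
(no output)
```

View pics/w1z.png

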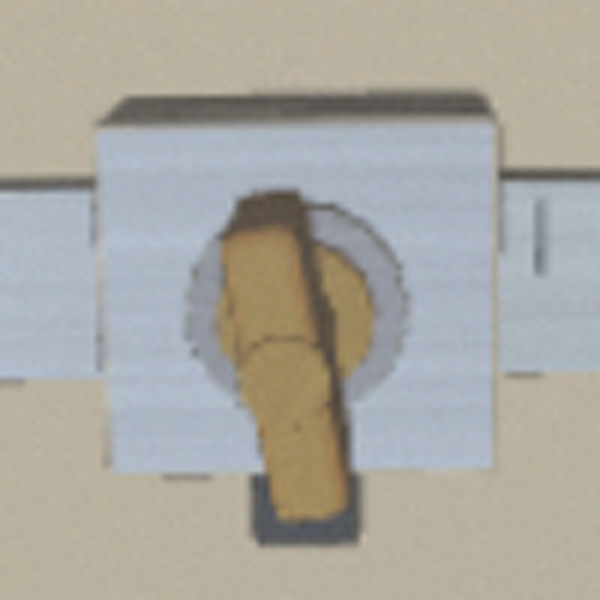

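```bash
python3 - <<'E'
from h import *
import pickle
np.set_printoptions(precision=4,suppress=True)
c=pickle.load(open("c1.pkl","rb"))
f=lambda x,y:(260+x/6,140+y/6)
a=atz(c,*f(262,232),.0995);b=atz(c,*f(311,517),.0995);print(a,b,(a+b)/2,np.linalg.norm(a-b),np.degrees(np.arctan2(*(b-a)[[1,0]])))
cor=[atz(c,*f(*p),.05) for p in((95,125),(497,122),(495,468),(108,472))];print(np.mean(cor,0))
d=cor[1]+cor[2]-cor[0]-cor[3];print(np.degrees(np.arctan2(d[1],d[0])),[np.linalg.norm(cor[i]-cor[i-1]) for i in range(4)])
print(tri([ray(c,*f(286,372),True),ray(C["top"],230+446/3.5,150+257/3.5)]))
E
```

```text
[ 0.4875 -0.0696  0.0995] [ 0.5303 -0.0807  0.0995] [ 0.5089 -0.0751  0.0995] 0.04422242083081466 -14.551198231750933
[ 0.5091 -0.0754  0.05  ]
67.18598721401753 [np.float64(0.06234423781812107), np.float64(0.06842609071808925), np.float64(0.061782893758379115), np.float64(0.06905947001004416)]
(array([ 0.5065, -0.0739,  0.1061]), [np.float64(0.04659122071204732), np.float64(0.04659122071204671)])
```

Emit:
servo_tool --moves '[[[0,0,-0.125,0,0,0,8.54],[0,0,-0.125,0,0,0,8.54],[0,0,-0.125,0,0,0,8.54],[0,0,-0.125,0,0,0,8.54],[0,0,-0.125,0,0,0,8.54],[0,0,-0.125,0,0,0,8.54],[0,0,-0.125,0,0,0,8.54],[0,0,-0.125,0,0,0,8.54],[0,0,-0.125,0,0,0,8.54],[0,0,-0.125,0,0,0,8.54],[0,0,-0.125,0,0,0,8.54],[0,0,-0.125,0,0,0,8.54]]]'

```text
time: 4.2
ee_pos: [0.5085, -0.0609, 0.2161]
tcp_rot: [178.8, -0.1, -117.7]
wrist_force: [-0.4, 0.2, -0.4]
opening: 0.0856
```

Emit:
servo_tool --moves '[[[0,0,-0.125,0,0,0,8.54],[0,0,-0.125,0,0,0,8.54],[0,0,-0.125,0,0,0,8.54],[0,0,-0.125,0,0,0,8.54],[0,0,-0.125,0,0,0,8.54],[0,0,-0.125,0,0,0,8.54],[0,0,-0.125,0,0,0,8.54],[0,0,-0.125,0,0,0,8.54],[0,0,-0.125,0,0,0,8.54],[0,0,-0.125,0,0,0,8.54],[0,0,-0.125,0,0,0,8.54],[0,0,-0.125,0,0,0,8.54]]]'

```text
time: 5.2
ee_pos: [0.5074, -0.0608, 0.2135]
tcp_rot: [179.7, 1.5, -31.7]
wrist_force: [0.3, -0.1, -0.0]
opening: 0.0857
```

```bash
cat >> h.py <<'E'
from scipy.spatial.transform import Rotation as Ro
def delta(p,yaw):
    o=bot.get_obs();R=Ro.from_euler('xyz',o['tcp_rot'],degrees=True);T=Ro.from_euler('xyz',[180,0,yaw],degrees=True)
    print(o['time'],o['q'].round(1),o['ee_pos'].round(4),o['tcp_rot'].round(2),'F',o['wrist_force'].round(2),'T',o['torque'].round(3),'op',round(o['opening'],4))
    print("turn",(R.inv()*T).as_rotvec().round(4),"shift cm",(R.inv().apply(np.array(p)-o['ee_pos'])*100).round(2))
E
python3 -c "
from h import *
delta([.5075,-.0750,.130],345.5)"
```

```text
5.2 [  -7.     0.8    3.7   94.4    0.3 -155.3] [ 0.5074 -0.0608  0.2135] [179.67   1.48 -31.74] F [ 0.32 -0.05 -0.05] T [ 0.    -0.002  0.017] op 0.0857
turn [ 0.0018  0.0265 -0.3008] shift cm [0.97 1.16 8.33]
```

Emit:
servo_tool --moves '[[[0,0.013,-0.1,0,0,2.0,8.54],[0,0.013,-0.1,0,0,2.0,8.54],[0,0,-0.1,0,0,2.0,8.54],[0,0,0,0,0,0.0,8.54]]]'

```text
time: 5.53
ee_pos: [0.5071, -0.0607, 0.1518]
tcp_rot: [179.8, -0.1, -14.1]
wrist_force: [-0.3, 0.4, -0.9]
opening: 0.0852
```

```bash
python3 - <<'E'
from h import *
import cv2,pickle
delta([.5075,-.0750,.0685],345.5)
c=imaging.calibration("wrist");im=imaging.camera("wrist")
pickle.dump(c,open("c2.pkl","wb"))
cv2.imwrite("pics/w2.png",im)
E
```

```text
5.5333 [  -6.7   -1.3   -5.2   86.1   -0.2 -172.7] [ 0.5071 -0.0607  0.1518] [ 1.7983e+02 -9.0000e-02 -1.4060e+01] F [-0.28  0.36 -0.86] T [0.006 0.014 0.02 ] op 0.0852
turn [ 0.003  -0.0016  0.0076] shift cm [0.37 1.35 8.33]
```

View pics/w2.png

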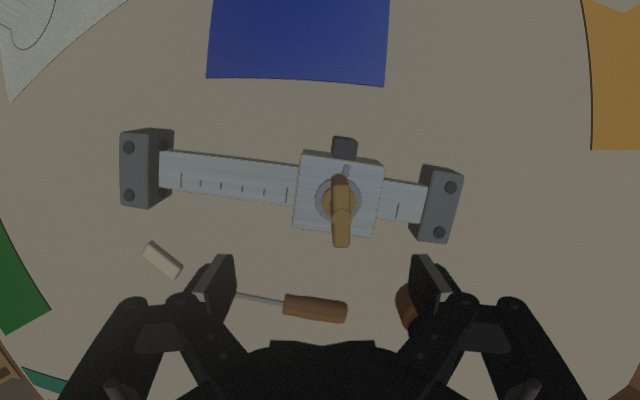

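```bash
python3 - <<'E'
import cv2
a=cv2.imread("pics/w2.png")[140:260,280:400]
cv2.imwrite("pics/w2z.png",cv2.convertScaleAbs(cv2.resize(a,(600,600),interpolation=cv2.INTER_CUBIC),alpha=1.5))
E
```

```text
(no output)
```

View pics/w2z.png

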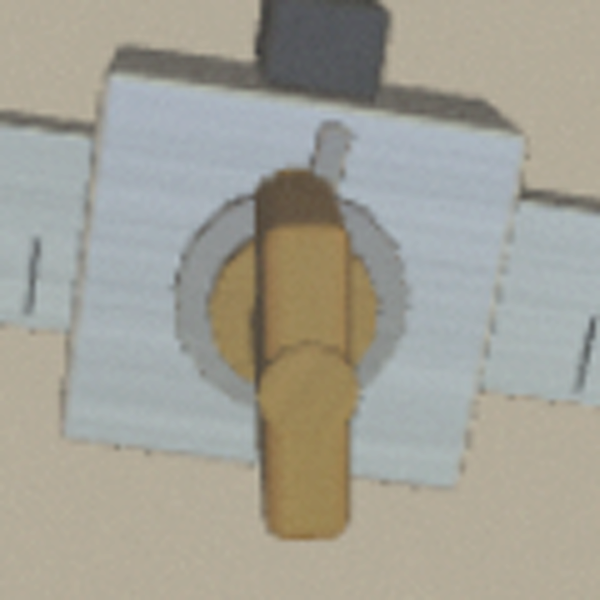

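```bash
python3 - <<'E'
from h import *
import pickle
np.set_printoptions(precision=4,suppress=True)
c=pickle.load(open("c2.pkl","rb"));c1=pickle.load(open("c1.pkl","rb"))
f=lambda x,y:(280+x/5,140+y/5)
a=atz(c,*f(304,227),.0995);b=atz(c,*f(308,537),.0995);print(a,b,(a+b)/2,np.linalg.norm(a-b),np.degrees(np.arctan2(*(a-b)[[1,0]])))
cor=[atz(c,*f(*p),.05) for p in((108,72),(523,135),(458,488),(63,435))];print(np.mean(cor,0))
d=cor[0]+cor[3]-cor[1]-cor[2];print(np.degrees(np.arctan2(d[1],d[0])))
t=atz(c,*f(336,123),.058);ax=np.array([.5075,-.075,.058]);print(t,np.linalg.norm(t-ax),np.degrees(np.arctan2(*(t-ax)[[1,0]])))
print(tri([ray(c,*f(308,383),True),ray(c1,260+286/6,140+372/6,True)]))
print(tri([ray(c,*f(308,383),True),ray(C["top"],230+446/3.5,150+257/3.5),ray(C["scene"],260+184/3.5,110+182/3.5)]))
E
```

```text
[ 0.5308 -0.0807  0.0995] [ 0.4877 -0.0714  0.0995] [ 0.5092 -0.0761  0.0995] 0.04405708317117286 -12.213393754324304
[ 0.5089 -0.0764  0.05  ]
67.53992680326596
[ 0.5354 -0.0896  0.058 ] 0.0314400382367702 -27.585628866743544
(array([ 0.5088, -0.0759,  0.0962]), [np.float64(0.4800326626973185), np.float64(0.4800326626973524)])
(array([ 0.5072, -0.0755,  0.0996]), [np.float64(2.6553017102083447), np.float64(1.2231388651946076), np.float64(1.779544862082655)])
```

Emit:
servo_tool --moves '[[[0,0,-0.01,0.25,0.75,0,8.54],[0,0,0,0.2,0.7,0,8.54],[0,0,0,0,0,2.0,6],[0,0,0,0,0,2.0,6],[0,0,0,0,0,2.0,6],[0,0,0,0,0,1.5,6],[0,0,0,0,0,0.5,6],[0,0,0,0,0,0,6]]]'

```text
time: 6.25
ee_pos: [0.5143, -0.0825, 0.0819]
tcp_rot: [179.9, -1.0, -15.4]
wrist_force: [-0.2, 0.9, -0.3]
opening: 0.06
```

```bash
python3 - <<'E'
from h import *
import cv2,pickle
delta([.508,-.0757,.0685],347)
c=imaging.calibration("wrist");im=imaging.camera("wrist")
pickle.dump(c,open("c3.pkl","wb"))
cv2.imwrite("pics/w3.png",im)
E
```

```text
6.25 [  -9.    -0.2  -11.8   77.5   -0.2 -173.6] [ 0.5143 -0.0825  0.0819] [179.9   -0.95 -15.36] F [-0.24  0.88 -0.29] T [ 0.027 -0.009  0.027] op 0.06
turn [ 0.0021 -0.0165 -0.0413] shift cm [-0.81 -0.49  1.32]
```

View pics/w3.png

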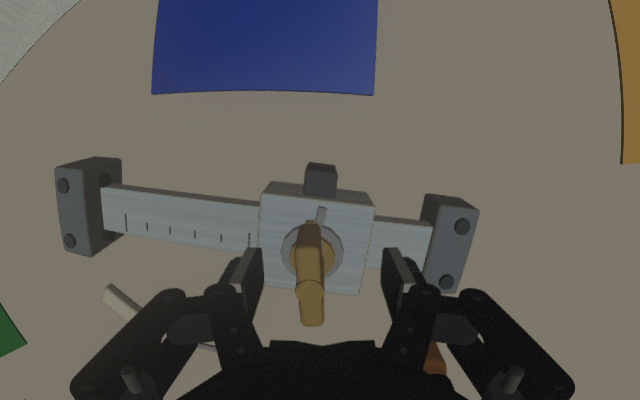

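Emit:
servo_tool --moves '[[[0,-0.016,-0.03,-0.6,-0.45,0,6],[0,0,0,-0.1,0,0.5,6],[0,0,0,0,0,0.4,6],[0,0,0,0,0,0,6]]]'

```text
time: 6.63
ee_pos: [0.5106, -0.0765, 0.0771]
tcp_rot: [179.9, -0.3, -13.6]
wrist_force: [0.1, 0.4, -0.3]
opening: 0.0603
```

```bash
python3 - <<'E'
from h import *
delta([.508,-.0757,.0685],347)
E
```

```text
6.6333 [-8.500e+00 -1.000e-01 -1.220e+01  7.760e+01 -1.000e-01 -1.749e+02] [ 0.5106 -0.0765  0.0771] [179.91  -0.28 -13.57] F [ 0.11  0.41 -0.35] T [ 0.023 -0.001  0.004] op 0.0603
turn [ 0.0015 -0.0049 -0.0099] shift cm [-0.27 -0.02  0.86]
```

Emit:
servo_tool --moves '[[[0,-0.005,0,-0.25,0,0.7,6],[0,0,0,-0.1,0,0.4,6],[0,0,0,0,0,0.1,6],[0,0,0,0,0,0,6]]]'

```text
time: 6.97
ee_pos: [0.5071, -0.0754, 0.0643]
tcp_rot: [179.9, -0.0, -13.6]
wrist_force: [-0.5, 0.1, 0.4]
opening: 0.06
```

```bash
python3 - <<'E'
from h import *
delta([.508,-.0757,.0685],347)
E
```

```text
6.9667 [-8.400e+00 -0.000e+00 -1.360e+01  7.640e+01 -1.000e-01 -1.749e+02] [ 0.5071 -0.0754  0.0643] [ 1.7991e+02 -1.0000e-02 -1.3560e+01] F [-0.51  0.08  0.4 ] T [-0.011 -0.03   0.042] op 0.06
turn [ 0.0015 -0.0001 -0.0098] shift cm [ 0.1   0.   -0.42]
```

Emit:
servo_tool --moves '[[[0,0,0,0.1,0,-0.45,6],[0,0,0,0,0,0,5],[0,0,0,0,0,0,3],[0,0,0,0,0,0,0.8],[0,0,0,0,0,0,0.8],[0,0,0,0,0,0,0.8],[0,0,0,0,0,0,0.8],[0,0,0,0,0,0,0.8]]]' --force 80

```text
time: 7.63
ee_pos: [0.5083, -0.0757, 0.07]
tcp_rot: [179.9, -0.0, -13.6]
wrist_force: [0.7, 0.4, -0.3]
opening: 0.0108
```

```bash
python3 - <<'E'
from h import *
import cv2
delta([.508,-.0757,.0685],347)
cv2.imwrite("pics/w4.png",imaging.camera("wrist"))
E
```

```text
7.6333 [-8.400e+00 -0.000e+00 -1.290e+01  7.700e+01 -1.000e-01 -1.749e+02] [ 0.5083 -0.0757  0.07  ] [ 1.7992e+02 -4.0000e-02 -1.3570e+01] F [ 0.69  0.41 -0.3 ] T [0.006 0.012 0.016] op 0.0108
turn [ 0.0014 -0.0007 -0.0099] shift cm [-0.03  0.01  0.15]
```

View pics/w4.png

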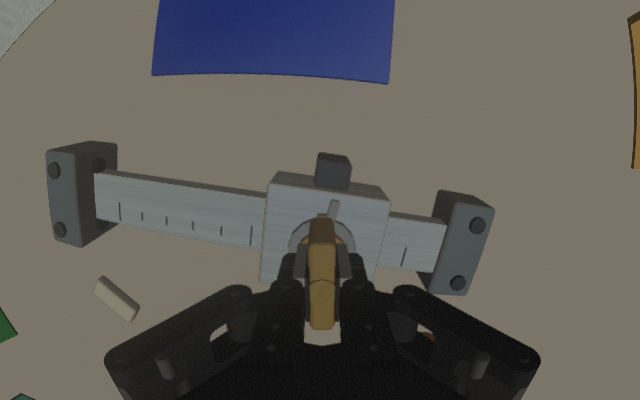

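Emit:
servo_tool --moves '[[[0,0,0.06,0,0,0,0.8],[0,0,0.08,0,0,0,0.8],[0,0,0.08,0,0,0,0.8],[0,0,0.08,0,0,0,0.8],[0,0,0.08,0,0,0,0.8],[0,0,0.08,0,0,0,0.8]]]'

```text
time: 8.18
ee_pos: [0.508, -0.076, 0.0699]
tcp_rot: [179.9, -0.1, -40.9]
wrist_force: [-0.5, 0.9, 0.4]
opening: 0.0109
```

```bash
python3 - <<'E'
from h import *
delta([.5083,-.0757,.07],347)
E
```

```text
8.1833 [-8.400e+00 -0.000e+00 -1.290e+01  7.710e+01 -1.000e-01 -1.475e+02] [ 0.508  -0.076   0.0699] [ 1.799e+02 -8.000e-02 -4.093e+01] F [-0.45  0.86  0.4 ] T [0.018 0.206 0.073] op 0.0109
turn [ 0.002  -0.0009 -0.4874] shift cm [ 0.   -0.04 -0.01]
```

Emit:
servo_tool --moves '[[[0,0,0.08,0,0,0,0.8],[0,0,0.1,0,0,0,0.8],[0,0,0.1,0,0,0,0.8],[0,0,0.1,0,0,0,0.8],[0,0,0.1,0,0,0,0.8],[0,0,0.1,0,0,0,0.8],[0,0,0.06,0,0,0,0.8]]]'

```text
time: 8.77
ee_pos: [0.5075, -0.0761, 0.07]
tcp_rot: [179.9, -0.1, -79.6]
wrist_force: [-1.2, 0.7, 1.7]
opening: 0.0106
```

```bash
python3 - <<'E'
from h import *
delta([.5083,-.0757,.07],347)
E
```

```text
8.7667 [  -8.4   -0.   -13.    77.1   -0.2 -108.9] [ 0.5075 -0.0761  0.07  ] [ 1.7991e+02 -1.4000e-01 -7.9550e+01] F [-1.22  0.71  1.73] T [0.042 0.193 0.074] op 0.0106
turn [ 0.0027 -0.0012 -1.1616] shift cm [-0.03 -0.08 -0.  ]
```

Emit:
servo_tool --moves '[[[0,0,0.05,0,0,0,0.8],[0,0,0.05,0,0,0,0.8],[0,0,0.05,0,0,0,0.8]]]'

```text
time: 9.02
ee_pos: [0.5074, -0.0761, 0.07]
tcp_rot: [179.9, -0.1, -88.7]
wrist_force: [-0.7, 0.3, 0.7]
opening: 0.0109
```

```bash
cat > s.py <<'E'
from h import *
delta([.5083,-.0757,.07],347)
E
python3 s.py
```

```text
9.0167 [ -8.4  -0.  -13.   77.1  -0.2 -99.8] [ 0.5074 -0.0761  0.07  ] [ 1.7993e+02 -1.4000e-01 -8.8670e+01] F [-0.7   0.32  0.75] T [0.034 0.164 0.018] op 0.0109
turn [ 2.8000e-03 -1.3000e-03 -1.3206e+00] shift cm [-0.04 -0.09 -0.  ]
```

Emit:
servo_tool --moves '[[[0,0,0.03,0,0,0,0.8]]]'

```text
time: 9.1
ee_pos: [0.5074, -0.0761, 0.0699]
tcp_rot: [179.9, -0.1, -90.5]
wrist_force: [-1.2, -0.2, 1.5]
opening: 0.0106
```

```bash
python3 s.py
```

```text
9.1 [ -8.4  -0.  -13.   77.1  -0.2 -97.9] [ 0.5074 -0.0761  0.0699] [ 1.7992e+02 -1.5000e-01 -9.0550e+01] F [-1.23 -0.21  1.5 ] T [0.05  0.085 0.08 ] op 0.0106
turn [ 2.9000e-03 -1.2000e-03 -1.3535e+00] shift cm [-0.04 -0.09 -0.01]
```

Emit:
servo_tool --moves '[[[0,0,0.05,0,0,0,0.8],[0,0,0.05,0,0,0,0.8],[0,0,0.05,0,0,0,0.8]]]'

```text
time: 9.35
ee_pos: [0.5073, -0.0761, 0.0699]
tcp_rot: [179.9, -0.2, -99.5]
wrist_force: [-0.7, -0.2, 0.7]
opening: 0.0106
```

```bash
python3 s.py
```

```text
9.35 [ -8.4  -0.  -13.   77.1  -0.2 -88.9] [ 0.5073 -0.0761  0.0699] [ 1.7993e+02 -1.5000e-01 -9.9510e+01] F [-0.7  -0.24  0.66] T [0.077 0.136 0.019] op 0.0106
turn [ 2.9000e-03 -1.3000e-03 -1.5098e+00] shift cm [-0.05 -0.1  -0.01]
```

Emit:
servo_tool --moves '[[[0,0,0.05,0,0,0,0.8],[0,0,0.05,0,0,0,0.8],[0,0,0.05,0,0,0,0.8]]]'

```text
time: 9.6
ee_pos: [0.5072, -0.076, 0.0699]
tcp_rot: [179.9, -0.2, -108.5]
wrist_force: [-1.1, 0.5, 1.3]
opening: 0.0108
```

```bash
python3 s.py
```

```text
9.6 [ -8.4  -0.  -13.   77.2  -0.1 -79.9] [ 0.5072 -0.076   0.0699] [ 1.7995e+02 -1.5000e-01 -1.0854e+02] F [-1.12  0.46  1.28] T [0.152 0.171 0.064] op 0.0108
turn [ 3.0000e-03 -1.2000e-03 -1.6675e+00] shift cm [-0.07 -0.1  -0.01]
```

Emit:
servo_tool --moves '[[[0,0,0.05,0,0,0,0.8],[0,0,0.05,0,0,0,0.8],[0,0,0.05,0,0,0,0.8]]]'

```text
time: 9.85
ee_pos: [0.5071, -0.0759, 0.07]
tcp_rot: [180.0, -0.2, -117.6]
wrist_force: [-0.6, 0.8, 0.7]
opening: 0.0111
```

```bash
python3 s.py
```

```text
9.85 [ -8.4  -0.  -13.   77.2  -0.1 -70.9] [ 0.5071 -0.0759  0.07  ] [ 1.7996e+02 -1.5000e-01 -1.1757e+02] F [-0.6   0.84  0.73] T [0.06  0.118 0.015] op 0.0111
turn [ 3.0000e-03 -1.2000e-03 -1.8252e+00] shift cm [-0.08 -0.1  -0.  ]
```

Emit:
servo_tool --moves '[[[0,0,0.05,0,0,0,0.8],[0,0,0.05,0,0,0,0.8],[0,0,0.05,0,0,0,0.8]]]'

```text
time: 10.1
ee_pos: [0.507, -0.0759, 0.07]
tcp_rot: [180.0, -0.2, -126.6]
wrist_force: [-0.2, 0.5, 0.2]
opening: 0.0106
```

```bash
python3 s.py
```

```text
10.1 [ -8.4  -0.  -13.   77.2  -0.1 -61.8] [ 0.507  -0.0759  0.07  ] [ 1.7997e+02 -1.6000e-01 -1.2661e+02] F [-0.24  0.51  0.2 ] T [0.128 0.122 0.032] op 0.0106
turn [ 3.0000e-03 -1.2000e-03 -1.9828e+00] shift cm [-0.09 -0.09 -0.  ]
```

Emit:
servo_tool --moves '[[[0,0,0.05,0,0,0,0.8],[0,0,0.05,0,0,0,0.8],[0,0,0.05,0,0,0,0.8]]]'

```text
time: 10.35
ee_pos: [0.5069, -0.0757, 0.0699]
tcp_rot: [180.0, -0.2, -135.6]
wrist_force: [0.2, 0.2, 0.6]
opening: 0.011
```

```bash
python3 s.py
```

```text
10.35 [ -8.4  -0.  -13.   77.2  -0.1 -52.8] [ 0.5069 -0.0757  0.0699] [ 1.7997e+02 -1.6000e-01 -1.3564e+02] F [0.17 0.24 0.65] T [0.08  0.103 0.034] op 0.011
turn [ 3.2000e-03 -1.1000e-03 -2.1404e+00] shift cm [-0.1  -0.1  -0.01]
```

Emit:
servo_tool --moves '[[[0,0,0.05,0,0,0,0.8],[0,0,0.05,0,0,0,0.8],[0,0,0.05,0,0,0,0.8]]]'

```text
time: 10.6
ee_pos: [0.5068, -0.0757, 0.0699]
tcp_rot: [180.0, -0.2, -144.7]
wrist_force: [0.3, 0.9, 0.7]
opening: 0.0106
```

```bash
python3 s.py
```

```text
10.6 [ -8.4  -0.1 -13.   77.2  -0.1 -43.8] [ 0.5068 -0.0757  0.0699] [ 1.7998e+02 -1.5000e-01 -1.4467e+02] F [0.3  0.86 0.68] T [0.161 0.119 0.062] op 0.0106
turn [ 3.200e-03 -1.000e-03 -2.298e+00] shift cm [-0.12 -0.09 -0.01]
```

Emit:
servo_tool --moves '[[[0,0,0.05,0,0,0,0.8],[0,0,0.05,0,0,0,0.8],[0,0,0.05,0,0,0,0.8]]]'

```text
time: 10.85
ee_pos: [0.5068, -0.0755, 0.07]
tcp_rot: [180.0, -0.1, -153.7]
wrist_force: [-0.5, 0.2, 1.3]
opening: 0.0108
```

```bash
python3 s.py
```

```text
10.85 [ -8.4  -0.1 -13.   77.2  -0.1 -34.7] [ 0.5068 -0.0755  0.07  ] [ 1.7999e+02 -1.4000e-01 -1.5370e+02] F [-0.53  0.16  1.34] T [ 0.148  0.077 -0.021] op 0.0108
turn [ 3.1000e-03 -9.0000e-04 -2.4557e+00] shift cm [-0.12 -0.08 -0.  ]
```

Emit:
servo_tool --moves '[[[0,0,0.05,0,0,0,0.8],[0,0,0.05,0,0,0,0.8],[0,0,0.05,0,0,0,0.8]]]'

```text
time: 11.1
ee_pos: [0.5068, -0.0754, 0.0699]
tcp_rot: [180.0, -0.1, -162.7]
wrist_force: [-0.7, -0.2, 1.1]
opening: 0.0106
```

```bash
python3 s.py; python3 -c "
from h import *
import cv2;cv2.imwrite('pics/w5.png',imaging.camera('wrist'))"; python3 s.py
```

```text
11.1 [ -8.4  -0.1 -13.   77.2  -0.1 -25.7] [ 0.5068 -0.0754  0.0699] [ 1.7999e+02 -1.4000e-01 -1.6273e+02] F [-0.7  -0.21  1.15] T [0.058 0.078 0.067] op 0.0106
turn [ 3.2000e-03 -7.0000e-04 -2.6133e+00] shift cm [-0.14 -0.07 -0.01]
11.15 [ -8.4  -0.1 -13.   77.2  -0.1 -25.5] [ 0.5068 -0.0754  0.0699] [ 1.7999e+02 -1.4000e-01 -1.6294e+02] F [-0.25 -0.04  0.72] T [0.136 0.051 0.003] op 0.0109
turn [ 3.200e-03 -7.000e-04 -2.617e+00] shift cm [-0.14 -0.07 -0.01]
```

View pics/w5.png

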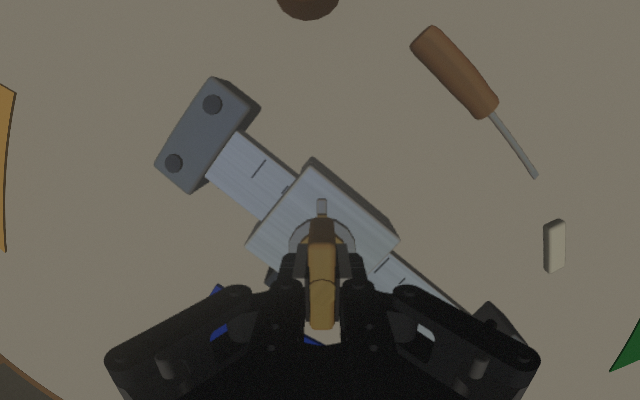

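Emit:
servo_tool --moves '[[[0,0,0.05,0,0,0,0.8],[0,0,0.05,0,0,0,0.8],[0,0,0.05,0,0,0,0.8]]]'

```text
time: 11.4
ee_pos: [0.5068, -0.0753, 0.07]
tcp_rot: [180.0, -0.1, -171.6]
wrist_force: [-0.3, 0.1, -0.1]
opening: 0.0109
```

```bash
python3 s.py
```

```text
11.4 [ -8.4  -0.1 -13.   77.2  -0.  -16.8] [ 0.5068 -0.0753  0.07  ] [ 1.800e+02 -1.300e-01 -1.716e+02] F [-0.33  0.06 -0.05] T [0.158 0.094 0.009] op 0.0109
turn [ 3.200e-03 -5.000e-04 -2.768e+00] shift cm [-0.14 -0.06 -0.  ]
```

Emit:
servo_tool --moves '[[[0,0,0.05,0,0,0,0.8],[0,0,0.05,0,0,0,0.8],[0,0,0.05,0,0,0,0.8]]]'

```text
time: 11.65
ee_pos: [0.5068, -0.0752, 0.0699]
tcp_rot: [-180.0, -0.1, 179.7]
wrist_force: [-0.8, 0.4, 0.6]
opening: 0.0109
```

```bash
python3 s.py
```

```text
11.65 [ -8.4  -0.1 -13.   77.2  -0.   -8.1] [ 0.5068 -0.0752  0.0699] [-1.8000e+02 -1.3000e-01  1.7965e+02] F [-0.8   0.42  0.56] T [0.09  0.056 0.327] op 0.0109
turn [ 3.2000e-03 -4.0000e-04 -2.9208e+00] shift cm [-0.15 -0.05 -0.01]
```

Emit:
servo_tool --moves '[[[0,0,0,0,0,0,0.8],[0,0,0,0,0,0,0.8]]]'

```text
time: 11.82
ee_pos: [0.5068, -0.0752, 0.0699]
tcp_rot: [-180.0, -0.1, 179.8]
wrist_force: [-0.7, -0.4, 0.8]
opening: 0.0109
```

```bash
python3 s.py
```

```text
11.8167 [ -8.4  -0.1 -13.   77.2  -0.   -8.2] [ 0.5068 -0.0752  0.0699] [-1.7999e+02 -1.3000e-01  1.7976e+02] F [-0.69 -0.39  0.81] T [0.029 0.037 0.329] op 0.0109
turn [ 3.300e-03 -6.000e-04 -2.919e+00] shift cm [-0.15 -0.05 -0.01]
```

```bash
python3 -c "
from h import *
import cv2,pickle;pickle.dump(imaging.calibration('wrist'),open('c6.pkl','wb'));cv2.imwrite('pics/w6.png',imaging.camera('wrist'))"; python3 s.py
```

```text
11.8667 [ -8.4  -0.1 -13.   77.2  -0.   -8.2] [ 0.5068 -0.0752  0.07  ] [-1.7999e+02 -1.3000e-01  1.7975e+02] F [-1.34  0.28 -0.24] T [0.048 0.042 0.318] op 0.0109
turn [ 3.200e-03 -6.000e-04 -2.919e+00] shift cm [-0.15 -0.05 -0.  ]
```

Emit:
servo_tool --moves '[[[0,0,-0.08,0,0,0,0.8],[0,0,-0.12,0,0,0,0.8],[0,0,-0.12,0,0,0,0.8],[0,0,-0.12,0,0,0,0.8],[0,0,-0.12,0,0,0,0.8],[0,0,-0.12,0,0,0,0.8],[0,0,-0.12,0,0,0,0.8],[0,0,-0.12,0,0,0,0.8],[0,0,-0.12,0,0,0,0.8],[0,0,-0.12,0,0,0,0.8],[0,0,-0.12,0,0,0,0.8],[0,0,-0.08,0,0,0,0.8]]]'

```text
time: 12.87
ee_pos: [0.5073, -0.0761, 0.0699]
tcp_rot: [179.9, -0.1, -98.8]
wrist_force: [-0.8, 0.3, 0.8]
opening: 0.0109
```

```bash
python3 s.py;python3 -c "
from h import *
import cv2,pickle;pickle.dump(imaging.calibration('wrist'),open('c7.pkl','wb'));cv2.imwrite('pics/w7.png',imaging.camera('wrist'));
import cv2
cv2.imwrite('pics/t7.png',imaging.camera('top'))"; python3 s.py
```

```text
12.8667 [ -8.5  -0.  -13.   77.1  -0.1 -89.7] [ 0.5073 -0.0761  0.0699] [ 1.7994e+02 -9.0000e-02 -9.8780e+01] F [-0.82  0.3   0.83] T [ 0.038  0.058 -0.03 ] op 0.0109
turn [ 2.0000e-03 -5.0000e-04 -1.4972e+00] shift cm [-0.06 -0.1  -0.01]
12.9667 [ -8.5  -0.  -13.   77.1  -0.1 -89.4] [ 0.5072 -0.0761  0.07  ] [ 1.7994e+02 -9.0000e-02 -9.9100e+01] F [-0.1   0.08  0.32] T [0.009 0.048 0.04 ] op 0.0109
turn [ 2.1000e-03 -5.0000e-04 -1.5027e+00] shift cm [-0.05 -0.1  -0.  ]
```

View pics/w6.png

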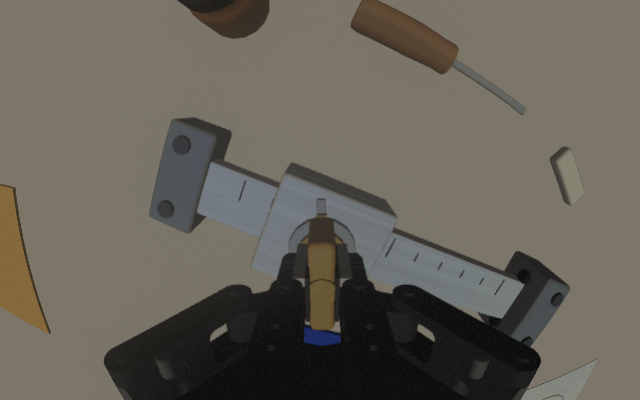

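View pics/w7.png

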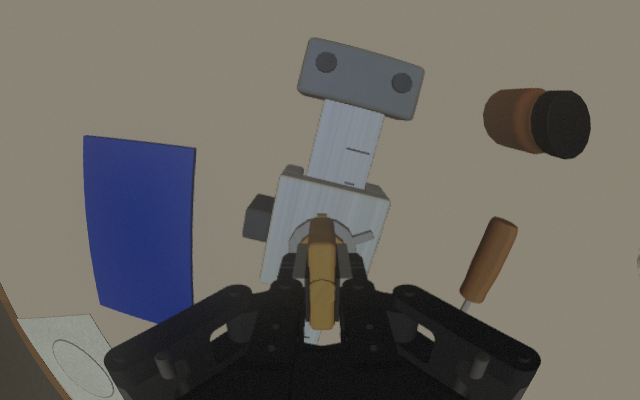

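```bash
python3 - <<'E'
import cv2
for k in"67":
    a=cv2.imread(f"pics/w{k}.png")[185:285,272:382]
    cv2.imwrite(f"pics/w{k}z.png",cv2.convertScaleAbs(cv2.resize(a,(660,600),interpolation=cv2.INTER_CUBIC),alpha=1.6))
E
```

```text
(no output)
```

View pics/w6z.png

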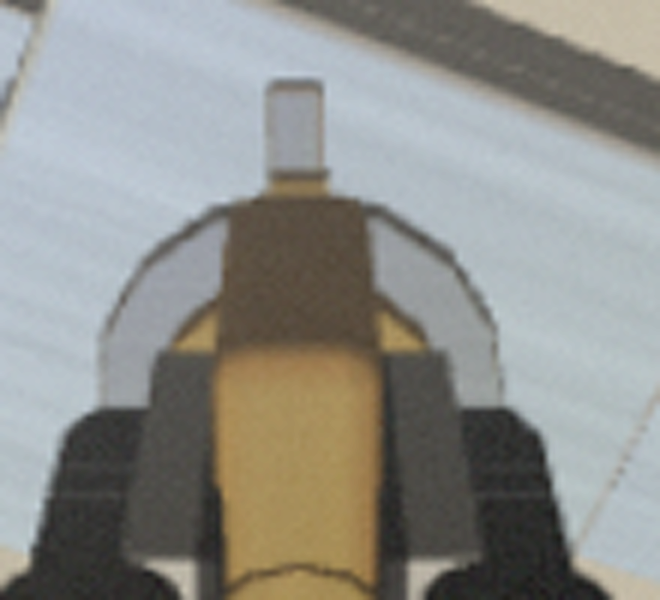

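View pics/w7z.png

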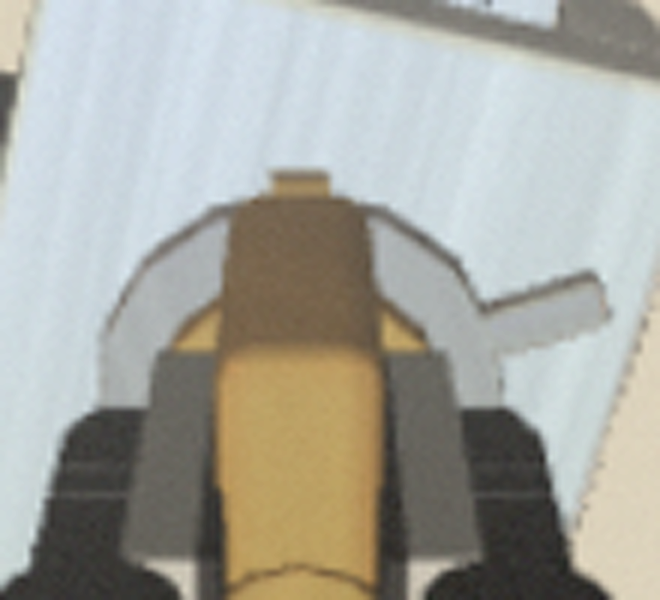

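```bash
python3 - <<'E'
from h import *
import pickle
np.set_printoptions(precision=4,suppress=True)
f=lambda x,y:(272+x/6,185+y/6)
for k,tip,ax,yaw in((6,(296,82),(.5068,-.0752),179.75),(7,(601,294),(.5073,-.0761),-98.8)):
    c=pickle.load(open(f"c{k}.pkl","rb"))
    t=atz(c,*f(*tip),.058)
    print(k,t,[(np.linalg.norm(t[:2]-np.array(ax)),np.degrees(np.arctan2(t[1]-ax[1],t[0]-ax[0]))-yaw)])
c=pickle.load(open("c7.pkl","rb"))
# outer tip edge corners, tab side edges direction
for a,b in(((480,307),(590,272)),((500,355),(610,316))):
    d=atz(c,*f(*b),.058)-atz(c,*f(*a),.058);print(np.degrees(np.arctan2(d[1],d[0]))+98.8)
# ring outer circle in w6 extremes: left(100,~375) right(500,~375), z .058
for p in((100,380),(500,380),(300,600)): print(atz(c,*f(*p),.058))
E
```

```text
6 [ 0.4784 -0.0767  0.058 ] [(np.float64(0.028476817369282086), np.float64(-356.67469283869116))]
7 [ 0.4796 -0.0825  0.058 ] [(np.float64(0.02847732728580118), np.float64(-68.11083832813897))]
-71.35554757514582
-69.2496433268996
[ 0.526  -0.0811  0.058 ]
[ 0.4897 -0.0755  0.058 ]
[ 0.5114 -0.0549  0.058 ]
```

```bash
python3 - <<'E'
from h import *
import pickle
from scipy.optimize import least_squares
f=lambda x,y:(272+x/6,185+y/6)
def tool(k,p,yaw,tcp,z=.058):
    c=pickle.load(open(f"c{k}.pkl","rb"));w=atz(c,*f(*p),z)[:2]-np.array(tcp)
    a=np.radians(yaw);return np.array([w@[np.cos(a),np.sin(a)],w@[np.sin(a),-np.cos(a)]])*1e3
Y={6:(179.75,(.5068,-.0752)),7:(-98.95,(.50725,-.0761))}
for k in(6,7):
    ring=np.array([tool(k,p,*Y[k]) for p in((106,325),(150,268),(228,213),(372,213),(448,258),(490,318),(102,385),(499,385))])
    s=least_squares(lambda q:np.hypot(*(ring-q[:2]).T)-q[2],[0,0,19]);print(k,s.x.round(2),np.abs(s.fun).max().round(2))
    tip=tool(k,(294.5,84) if k==6 else (599,294),*Y[k]);d=tip-s.x[:2];print(np.hypot(*d).round(2),"angle cw+",np.degrees(np.arctan2(d[1],d[0])).round(2))
E
```

```text
6 [-0.88 -1.22 18.4 ] 0.4
29.14 angle cw+ -1.11
7 [ 1.26 -0.85 18.4 ] 0.4
28.61 angle cw+ 70.78
```

Emit:
servo_tool --moves '[[[0,0,-0.1,0,0,0,0.8],[0,0,-0.1,0,0,0,0.8],[0,0,-0.09,0,0,0,0.8],[0,0,0,0,0,0,0.8]]]'

```text
time: 13.3
ee_pos: [0.5075, -0.0761, 0.07]
tcp_rot: [179.9, -0.1, -82.4]
wrist_force: [-0.6, 0.2, 0.8]
opening: 0.0115
```

```bash
python3 s.py;python3 -c "
from h import *
import cv2,pickle;pickle.dump(imaging.calibration('wrist'),open('c8.pkl','wb'));a=imaging.camera('wrist');cv2.imwrite('pics/w8.png',a);
a=a[185:285,272:382]
cv2.imwrite('pics/w8z.png',cv2.convertScaleAbs(cv2.resize(a,(660,600),interpolation=cv2.INTER_CUBIC),alpha=1.6))"; python3 s.py
```

```text
13.3 [-8.500e+00 -0.000e+00 -1.300e+01  7.710e+01 -1.000e-01 -1.061e+02] [ 0.5075 -0.0761  0.07  ] [ 1.7994e+02 -7.0000e-02 -8.2390e+01] F [-0.6   0.19  0.76] T [0.09  0.035 0.015] op 0.0115
turn [ 1.6000e-03 -5.0000e-04 -1.2111e+00] shift cm [-0.03 -0.09 -0.  ]
13.35 [-8.500e+00 -0.000e+00 -1.300e+01  7.710e+01 -1.000e-01 -1.058e+02] [ 0.5075 -0.0761  0.0699] [ 1.7994e+02 -7.0000e-02 -8.2670e+01] F [-0.26  0.03  0.84] T [0.055 0.087 0.023] op 0.0104
turn [ 1.700e-03 -5.000e-04 -1.216e+00] shift cm [-0.03 -0.09 -0.01]
```

View pics/w8z.png

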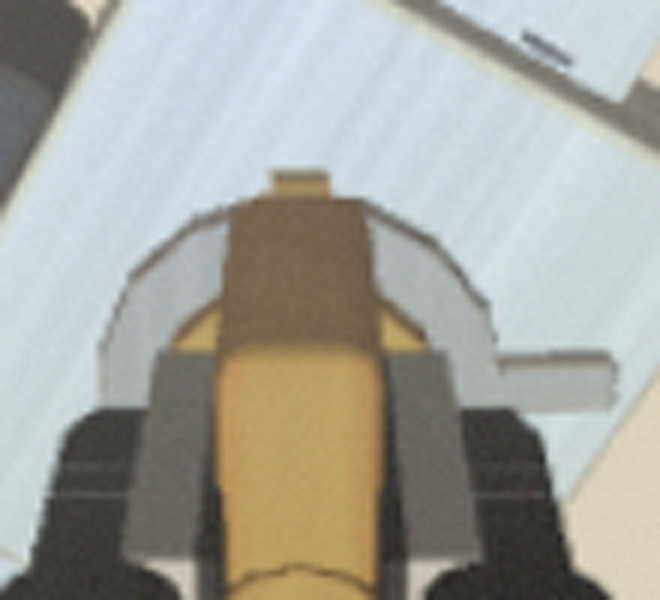

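```bash
python3 - <<'E'
from h import *
import pickle
f=lambda x,y:(272+x/6,185+y/6)
def tool(k,p,yaw,tcp,z=.058):
    c=pickle.load(open(f"c{k}.pkl","rb"));w=atz(c,*f(*p),z)[:2]-np.array(tcp)
    a=np.radians(yaw);return np.array([w@[np.cos(a),np.sin(a)],w@[np.sin(a),-np.cos(a)]])*1e3
Y={6:(179.75,(.5068,-.0752)),7:(-98.95,(.50725,-.0761)),8:(-82.5,(.5075,-.0761))}
def ang(k,a,b): d=tool(k,b,*Y[k])-tool(k,a,*Y[k]);return np.degrees(np.arctan2(d[1],d[0])).round(2)
for z in[0]:
  print("6",ang(6,(268,170),(268,92)),ang(6,(322,170),(321,92)))
  print("7",ang(7,(490,315),(592,282)),ang(7,(500,354),(608,317)))
  print("8",ang(8,(500,363),(610,366)),ang(8,(500,402),(612,410)))
for k,p in((6,(294.5,84)),(7,(599,296)),(8,(612,387))):
    print(k,tool(k,p,*Y[k]))
E
```

```text
6 0.26 -0.93
7 70.9 69.77
8 92.4 95.32
6 [28.24882889 -1.78157473]
7 [10.48285076 26.17421993]
8 [ 1.57852321 28.41582065]
```

Emit:
servo_tool --moves '[[[0,0,0,0,0,0,4],[0,0,0,0,0,0,6],[0,0,0,0,0,0,6],[0,0,0,0,0,-1.5,6],[0,0,0,0,0,-2.5,6],[0,0,0,0,0,-2.5,6],[0,0,0,0,0,-2,6],[0,0,0,0,0,0,6],[0,0,0,0,0,0,6]]]'

```text
time: 14.1
ee_pos: [0.5062, -0.076, 0.1566]
tcp_rot: [179.7, -0.0, -83.9]
wrist_force: [-0.5, 0.4, -1.3]
opening: 0.0598
```

```bash
python3 s.py;python3 -c "
from h import *
import cv2,pickle;pickle.dump(imaging.calibration('wrist'),open('c9.pkl','wb'));a=imaging.camera('wrist');cv2.imwrite('pics/w9.png',a);
c=imaging.calibration('wrist');u,v=map(int,proj(c,[.5075,-.076,.07],True));print(u,v);u0,v0=u-50,v-45
print(u0,v0)
a=a[v0:v0+100,u0:u0+100]
cv2.imwrite('pics/w9z.png',cv2.convertScaleAbs(cv2.resize(a,(600,600),interpolation=cv2.INTER_CUBIC),alpha=1.6))"; python3 s.py
```

```text
14.1 [-8.500e+00 -8.000e-01 -4.200e+00  8.690e+01 -1.000e-01 -1.046e+02] [ 0.5062 -0.076   0.1566] [ 1.7972e+02 -5.0000e-02 -8.3930e+01] F [-0.53  0.4  -1.28] T [-0.024 -0.038  0.029] op 0.0598
turn [ 0.0047  0.0023 -1.2379] shift cm [-0.02 -0.25  8.66]
320 210
270 165
14.15 [-8.500e+00 -9.000e-01 -4.200e+00  8.690e+01 -1.000e-01 -1.046e+02] [ 0.5063 -0.0761  0.1568] [ 1.7975e+02 -5.0000e-02 -8.3920e+01] F [ 0.04 -0.03 -0.06] T [ 0.009  0.002 -0.009] op 0.0602
turn [ 0.0044  0.0019 -1.2378] shift cm [-0.02 -0.24  8.67]
```

View pics/w9z.png

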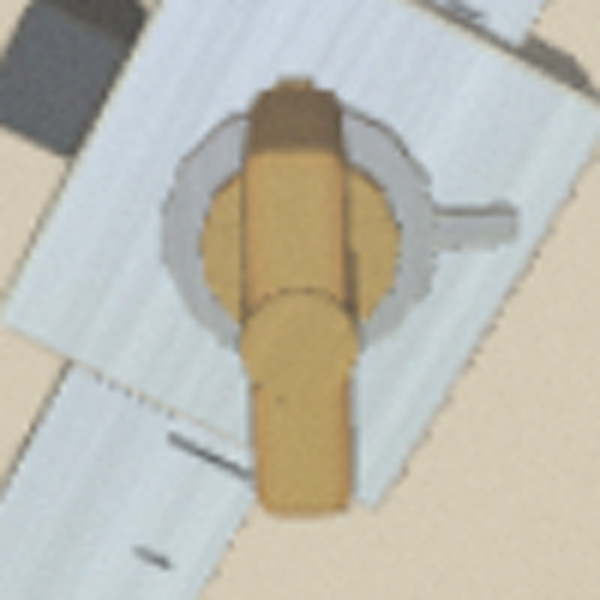

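```bash
python3 - <<'E'
from h import *
import pickle
from scipy.optimize import least_squares
c=pickle.load(open("c9.pkl","rb"))
f=lambda x,y:(270+x/6,165+y/6)
W=lambda p,z:atz(c,*f(*p),z)[:2]*1e3
h=lambda d:np.degrees(np.arctan2(d[1],d[0]))
a,b=W((294.5,150),.0995),W((304.5,514),.0995);hw=h(a-b);print("wing",hw,(a+b)/2,np.linalg.norm(a-b))
for e in(((246,155),(259,505)),((342,155),(352,505))): print("edge",h(W(e[0],.0995)-W(e[1],.0995)))
ring=np.array([W(p,.058) for p in((164,235),(173,190),(200,148),(245,117),(342,113),(385,134),(420,175),(435,215),(436,250),(415,305),(385,340),(180,300),(205,335))])
s=least_squares(lambda q:np.hypot(*(ring-q[:2]).T)-q[2],[507,-76,19]);print(s.x,np.abs(s.fun).max())
hub=np.array([W(p,.0635) for p in((203,240),(215,200),(240,170),(350,172),(385,200),(399,240),(395,270),(215,295),(372,305))])
s2=least_squares(lambda q:np.hypot(*(hub-q[:2]).T)-q[2],[507,-76,13]);print("hub",s2.x,np.abs(s2.fun).max())
t=W((516,226),.058)
for cc in(s.x[:2],s2.x[:2],(a+b)/2): print("tab",np.linalg.norm(t-cc),h(t-cc),"rel",h(t-cc)-hw)
for e in(((440,215),(512,212)),((440,245),(515,242))): d=W(e[1],.058)-W(e[0],.058);print("tabedge",h(d)-hw)
E
```

```text
wing -82.55196741841807 [508.07308544 -77.4138486 ] 44.52864382209757
edge -82.50148209134107
edge -82.01518119503562
[507.99848366 -76.30825535  18.62940341] 0.33583867350081675
hub [508.12605791 -76.90787782  12.97821379] 0.5421016029554107
tab 29.510937904198716 -170.04829973043127 rel -87.4963323120132
tab 29.539320985969212 -171.23670331611115 rel -88.68473589769307
tab 29.41399582902729 -172.19510678072072 rel -89.64313936230265
tabedge -88.93877868828848
tabedge -89.08828598059993
```

```bash
python3 -c "
from h import *
delta([.5078,-.0765,.07],-82)"
```

```text
14.15 [-8.500e+00 -9.000e-01 -4.200e+00  8.690e+01 -1.000e-01 -1.046e+02] [ 0.5063 -0.0761  0.1568] [ 1.7975e+02 -5.0000e-02 -8.3920e+01] F [ 0.04 -0.03 -0.06] T [ 0.009  0.002 -0.009] op 0.0602
turn [ 0.0044 -0.0008 -0.0335] shift cm [ 0.05 -0.18  8.67]
```

Emit:
servo_tool --moves '[[[0.004,0,-0.03,0.05,-0.15,0,6],[0,0,0,0,0,1.8,6],[0,0,0,0,0,2,6],[0,0,0,0,0,2,6],[0,0,0,0,0,1.2,6],[0,0,0,0,0,0.4,6],[0,0,0,0,0,0,6],[0,0,0,0,0,0,6]]]'

```text
time: 14.82
ee_pos: [0.5049, -0.0762, 0.0732]
tcp_rot: [179.6, 0.1, -82.4]
wrist_force: [1.0, 0.2, 0.3]
opening: 0.0602
```

```bash
python3 -c "
from h import *
delta([.5078,-.0765,.07],-82)"
```

```text
14.8167 [-8.500e+00 -1.000e-01 -1.260e+01  7.780e+01 -1.000e-01 -1.061e+02] [ 0.5049 -0.0762  0.0732] [ 1.7959e+02  5.0000e-02 -8.2430e+01] F [1.   0.16 0.32] T [ 0.079 -0.046  0.005] op 0.0602
turn [ 0.0071  0.0009 -0.0075] shift cm [ 0.07 -0.28  0.31]
```

Emit:
servo_tool --moves '[[[0.007,0,-0.008,0.05,-0.25,0.25,6],[0,0,0,0,0,0,6],[0,0,0,0,0,0,5],[0,0,0,0,0,0,3],[0,0,0,0,0,0,0.8],[0,0,0,0,0,0,0.8],[0,0,0,0,0,0,0.8],[0,0,0,0,0,0,0.8],[0,0,0,0,0,0,0.8]]]' --force 80

```text
time: 15.57
ee_pos: [0.5083, -0.0763, 0.0738]
tcp_rot: [-179.8, 0.0, -82.0]
wrist_force: [1.2, -0.2, -1.1]
opening: 0.0108
```

```bash
python3 -c "
from h import *
d=np.array([np.cos(np.radians(67.6)),np.sin(np.radians(67.6))])
o=bot.get_obs();p=o['ee_pos'].copy();p[:2]+=.1*d
delta(p,o['tcp_rot'][2])"
```

```text
15.5667 [-8.600e+00 -2.000e-01 -1.270e+01  7.730e+01  1.000e-01 -1.066e+02] [ 0.5083 -0.0763  0.0738] [-1.7983e+02  3.0000e-02 -8.1950e+01] F [ 1.25 -0.23 -1.13] T [-0.027 -0.184  0.034] op 0.0108
turn [-0.003   0.0005 -0.    ] shift cm [-8.62 -5.07  0.02]
```

Emit:
servo_tool --moves '[[[0,0,0,-0.34,-0.2,0,0.8],[0,0,0,-0.34,-0.2,0,0.8],[0,0,0,-0.34,-0.2,0,0.8],[0,0,0,-0.34,-0.2,0,0.8]]]'

```text
time: 15.9
ee_pos: [0.514, -0.0627, 0.0737]
tcp_rot: [-179.9, -0.2, -82.1]
wrist_force: [-2.3, -3.6, 1.0]
opening: 0.0106
```

```bash
cat > m.py <<'E'
from h import *
a=np.radians(67.6);d=np.array([np.cos(a),np.sin(a)])
o=bot.get_obs();r=o['ee_pos'][:2]-[.5083,-.0763]
print("along",r@d*1e3,"lat",r@[-d[1],d[0]]*1e3,"Fa",o['wrist_force'][:2]@d,"Fl",o['wrist_force'][:2]@[-d[1],d[0]])
p=o['ee_pos'].copy();p[:2]+=.01*d;delta(p,-82)
E
python3 m.py
```

```text
along 14.73018551664126 lat -0.05788750162564853 Fa -4.243363118720407 Fl 0.756224369846292
15.9 [  -6.9    0.4  -12.1   77.4   -0.2 -104.8] [ 0.514  -0.0627  0.0737] [-179.94   -0.18  -82.09] F [-2.32 -3.64  0.98] T [-0.797  0.449  0.011] op 0.0106
turn [-0.001  -0.0031 -0.0015] shift cm [-0.86 -0.5  -0.  ]
```

Clean slide: 4.2 N along the bar and no lateral drift. I'll continue.

Emit:
servo_tool --moves '[[[0,0,0,-0.6,-0.35,0,0.8],[0,0,0,-0.6,-0.35,0,0.8],[0,0,0,-0.6,-0.35,0,0.8],[0,0,0,-0.6,-0.35,0,0.8],[0,0,0,-0.6,-0.35,0,0.8],[0,0,0,-0.6,-0.35,0,0.8],[0,0,0,-0.4,-0.23,0,0.8]]]'

```text
time: 16.48
ee_pos: [0.5332, -0.0159, 0.0737]
tcp_rot: [-180.0, -0.3, -82.1]
wrist_force: [-0.7, -4.1, 0.0]
opening: 0.0105
```

```bash
python3 m.py
```

```text
along 65.29212409096829 lat -0.01793719142863942 Fa -4.049353235519357 Fl -0.9095248858224361
16.4833 [ -1.6   2.5  -9.9  77.5  -0.3 -99.5] [ 0.5332 -0.0159  0.0737] [-179.97   -0.28  -82.09] F [-0.7  -4.09  0.02] T [-0.906  0.192  0.025] op 0.0105
turn [-0.0005 -0.0048 -0.0015] shift cm [-0.86 -0.5  -0.  ]
```

Emit:
servo_tool --moves '[[[0,0,0,-0.6,-0.35,0,0.8],[0,0,0,-0.6,-0.35,0,0.8],[0,0,0,-0.6,-0.35,0,0.8],[0,0,0,-0.6,-0.35,0,0.8],[0,0,0,-0.6,-0.35,0,0.8],[0,0,0,-0.3,-0.18,0,0.8]]]'

```text
time: 16.98
ee_pos: [0.5495, 0.0235, 0.0737]
tcp_rot: [-180.0, -0.3, -82.1]
wrist_force: [-2.3, -4.1, 1.6]
opening: 0.0104
```

```bash
python3 m.py
```

```text
along 107.95797536728166 lat -0.08673138731769142 Fa -4.704233008860668 Fl 0.5563212178120172
16.9833 [  2.6   4.8  -7.6  77.6  -0.3 -95.4] [0.5495 0.0235 0.0737] [-179.95   -0.29  -82.05] F [-2.31 -4.14  1.57] T [-0.867  0.268 -0.008] op 0.0104
turn [-0.0009 -0.005  -0.0009] shift cm [-0.86 -0.51 -0.  ]
```

Emit:
servo_tool --moves '[[[0,0,0,-0.2,-0.12,0,0.8],[0,0,0,-0.2,-0.12,0,0.8],[0,0,0,-0.2,-0.12,0,0.8]]]'

```text
time: 17.23
ee_pos: [0.5527, 0.0312, 0.0737]
tcp_rot: [-180.0, -0.3, -82.0]
wrist_force: [-1.6, -4.5, 1.1]
opening: 0.0107
```

```bash
python3 m.py
```

```text
along 116.31798097132406 lat -0.08857966751492363 Fa -4.782209953274636 Fl -0.2558144930952513
17.2333 [  3.4   5.3  -7.1  77.6  -0.3 -94.6] [0.5527 0.0312 0.0737] [-179.95   -0.28  -82.01] F [-1.59 -4.52  1.13] T [-0.816  0.289  0.048] op 0.0107
turn [-0.0008 -0.0049 -0.0002] shift cm [-0.86 -0.51 -0.  ]
```

Emit:
servo_tool --moves '[[[0,0,0,-0.17,-0.1,0,0.8],[0,0,0,-0.17,-0.1,0,0.8],[0,0,0,-0.17,-0.1,0,0.8],[0,0,0,-0.17,-0.1,0,0.8]]]'

```text
time: 17.57
ee_pos: [0.5559, 0.0389, 0.0737]
tcp_rot: [-180.0, -0.3, -82.0]
wrist_force: [-0.2, -4.2, 1.0]
opening: 0.0105
```

```bash
python3 m.py
```

```text
along 124.62588851622259 lat -0.10587036565243985 Fa -3.9874513095945465 Fl -1.386159134677134
17.5667 [  4.1   5.8  -6.5  77.7  -0.3 -93.8] [0.5559 0.0389 0.0737] [-179.96   -0.27  -82.05] F [-0.24 -4.21  1.01] T [-0.79   0.286 -0.004] op 0.0105
turn [-0.0007 -0.0048 -0.0008] shift cm [-0.86 -0.51 -0.  ]
```

Emit:
servo_tool --moves '[[[0,0,0,-0.13,-0.08,0,0.8],[0,0,0,-0.13,-0.08,0,0.8],[0,0,0,-0.13,-0.08,0,0.8]]]'

```text
time: 17.82
ee_pos: [0.5577, 0.0433, 0.0737]
tcp_rot: [-180.0, -0.3, -82.1]
wrist_force: [-3.9, -9.7, 1.6]
opening: 0.0109
```

```bash
python3 m.py
```

```text
along 129.4215835381631 lat -0.11196222825365226 Fa -10.441659010048115 Fl -0.11104480517523108
17.8167 [  4.6   6.1  -6.2  77.7  -0.3 -93.4] [0.5577 0.0433 0.0737] [-179.98   -0.28  -82.06] F [-3.88 -9.7   1.59] T [-2.21   0.96  -0.058] op 0.0109
turn [-0.0004 -0.0049 -0.0011] shift cm [-0.86 -0.51 -0.  ]
```

Contact with the stop shows up at 129.4 mm, against my estimate of 129. One small press to confirm it.

Emit:
servo_tool --moves '[[[0,0,0,-0.13,-0.08,0,0.8],[0,0,0,-0.13,-0.08,0,0.8]]]'

```text
time: 17.98
ee_pos: [0.5578, 0.0435, 0.0736]
tcp_rot: [179.8, -0.6, -82.2]
wrist_force: [-5.5, -13.1, 4.8]
opening: 0.0105
```

```bash
python3 m.py
```

```text
along 129.64123190180104 lat -0.10073727143514177 Fa -14.18057862693866 Fl 0.11483656554442856
17.9833 [  4.8   6.3  -6.   77.9  -0.6 -93.1] [0.5578 0.0435 0.0736] [179.82  -0.63 -82.16] F [ -5.51 -13.07   4.76] T [-2.708  1.127  0.004] op 0.0105
turn [ 0.0031 -0.011  -0.0028] shift cm [-0.86 -0.5  -0.01]
```

Firm stop at 129.6 mm. Next I relax with zero rows, then release and rise.

Emit:
servo_tool --moves '[[[0,0,0,0,0,0,0.8],[0,0,0,0,0,0,3],[0,0,0,0,0,0,6],[0,0,0,0,0,0,6],[0,0,0,0,0,-1.2,6],[0,0,0,0,0,-2.5,6],[0,0,0,0,0,-2.5,6],[0,0,0,0,0,-2.5,6],[0,0,0,0,0,0,6],[0,0,0,0,0,0,6]]]'

```text
time: 18.82
ee_pos: [0.558, 0.0474, 0.1673]
tcp_rot: [179.9, -0.3, -82.0]
wrist_force: [-0.2, -0.0, -1.0]
opening: 0.0604
```

```bash
python3 -c "
from h import *
import cv2,pickle;c=imaging.calibration('wrist');pickle.dump(c,open('c10.pkl','wb'));a=imaging.camera('wrist');cv2.imwrite('pics/w10.png',a);
u,v=map(int,proj(c,[.558,.0435,.07],True));u0,v0=u-50,v-45
print(u0,v0)
a=a[v0:v0+100,u0:u0+100]
cv2.imwrite('pics/w10z.png',cv2.convertScaleAbs(cv2.resize(a,(600,600),interpolation=cv2.INTER_CUBIC),alpha=1.6))"; python3 m.py
```

```text
273 157
along 133.4242529747384 lat 0.953703784574371 Fa -0.3106864769032378 Fl -0.5874452705858093
18.8667 [  5.    5.5   3.6  88.1  -0.3 -92.9] [0.5583 0.0474 0.1677] [179.98  -0.34 -82.04] F [ 0.42 -0.51  0.06] T [-0.03   0.011  0.014] op 0.0599
turn [ 0.0004 -0.0059 -0.0006] shift cm [-0.86 -0.51 -0.01]
```

View pics/w10.png

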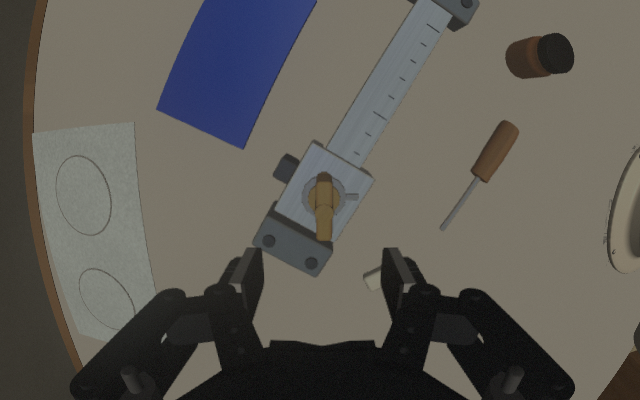

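View pics/w10z.png

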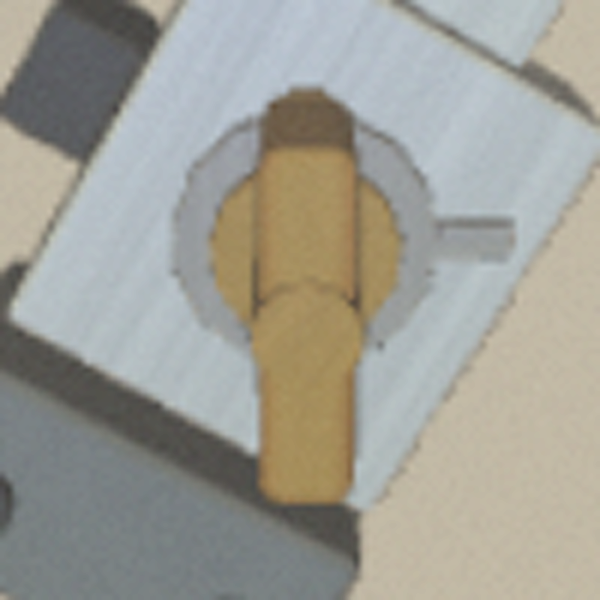

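```bash
python3 - <<'E'
from h import *
import pickle,cv2
from scipy.optimize import least_squares
c=pickle.load(open("c10.pkl","rb"))
f=lambda x,y:(273+x/6,157+y/6)
W=lambda p,z:atz(c,*f(*p),z)[:2]*1e3
h=lambda d:np.degrees(np.arctan2(d[1],d[0]))
a,b=W((307,148),.0995),W((307,503),.0995);hw=h(a-b);print("wing",hw,(a+b)/2,np.linalg.norm(a-b))
for e in(((260,155),(261,495)),((354,155),(353,495))): print("edge",h(W(e[0],.0995)-W(e[1],.0995)))
ring=np.array([W(p,.058) for p in((173,250),(177,210),(195,165),(225,132),(258,118),(358,124),(395,145),(425,180),(435,215),(434,255),(420,295),(395,330),(365,348),(190,300),(215,330))])
s=least_squares(lambda q:np.hypot(*(ring-q[:2]).T)-q[2],[558,44,19]);print(s.x,np.abs(s.fun).max())
hub=np.array([W(p,.0635) for p in((211,245),(222,205),(250,175),(360,175),(388,205),(400,245),(393,275),(222,290),(375,305))])
s2=least_squares(lambda q:np.hypot(*(hub-q[:2]).T)-q[2],[558,44,13]);print("hub",s2.x,np.abs(s2.fun).max())
t=W((514,243),.058)
for cc in(s.x[:2],s2.x[:2],(a+b)/2): print("tab",np.linalg.norm(t-cc),"rel",(h(t-cc)-hw+180)%360-180)
for e in(((440,227),(512,228)),((440,253),(512,260))): d=W(e[1],.058)-W(e[0],.058);print("tabedge",(h(d)-hw+180)%360-180)
t=imaging.camera("top");cv2.imwrite("pics/t10.png",t)
cv2.imwrite("pics/s10.png",cv2.resize(imaging.camera("scene")[110:280,260:420],(560,595),interpolation=cv2.INTER_CUBIC))
E
```

```text
wing -81.89417420547859 [557.57400909  42.25156736] 44.7158539374392
edge -82.16792739360196
edge -81.62054026135563
[557.60762491  42.29866549  18.5635206 ] 0.4559739117953221
hub [557.59813899  42.13078929  12.90734524] 0.23539960034526608
tab 29.69142011718796 rel -91.27185176778012
tab 29.662487553905535 rel -91.59163731856312
tab 29.652469629219013 rel -91.35448120137114
tabedge -90.8697532644987
tabedge -95.83438070053639
```

View pics/s10.png

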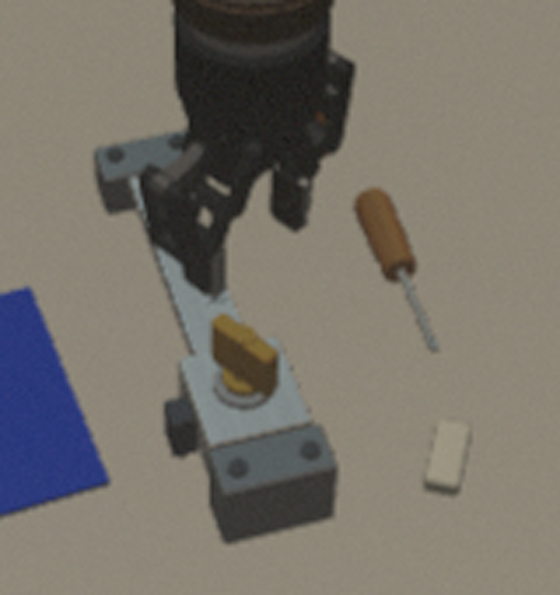

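```bash
python3 - <<'E'
from h import *
import pickle
c=pickle.load(open("c10.pkl","rb"));f=lambda x,y:(273+x/6,157+y/6)
W=lambda p,z:atz(c,*f(*p),z)[:2]*1e3
d=np.array([np.cos(np.radians(67.6)),np.sin(np.radians(67.6))])
print([W(p,.05)@d for p in((12,318),(130,385),(255,455))],[W(p,.055)@d for p in((5,375),(150,453),(300,532))], [W(p,.05)@d for p in((190,0),(395,3),(598,125))])
E
```

```text
[np.float64(285.796024720954), np.float64(286.07827996713394), np.float64(286.3542416158276)] [np.float64(292.33287418033774), np.float64(292.18415219399014), np.float64(291.9856232233668)] [np.float64(231.4634488675594), np.float64(217.21966133349875), np.float64(217.3252973024)]
```

```bash
python3 - <<'E'
import cv2,numpy as np
a=cv2.imread("pics/top0.png");b=cv2.imread("pics/t10.png")
cv2.imwrite("pics/cmp.png",np.hstack([cv2.resize(x[90:330,220:430],(390,446),interpolation=cv2.INTER_CUBIC) for x in(a,b)]))
E
```

```text
(no output)
```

View pics/cmp.png

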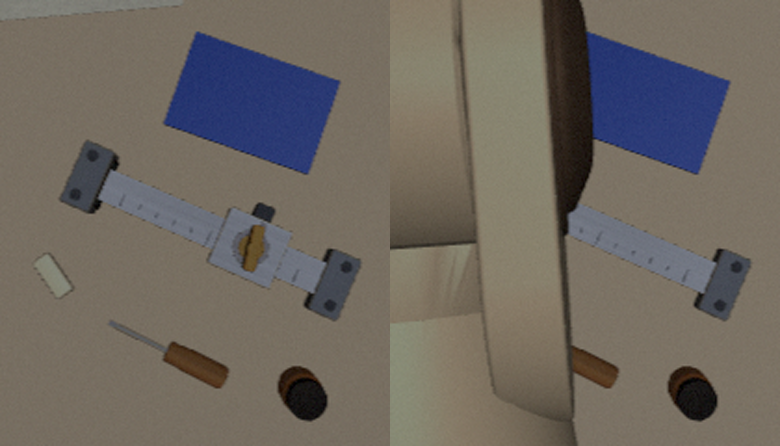

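```bash
python3 -c "
from workcell import bot
print(bot.get_obs()['time'],bot.job_done())"
```

```text
the job is handed in; nothing more can be done
18.9667 None
```

The gib is reset and the carriage is up against the taller end block. I handed the job in at about 19 s, with the gripper open and clear of everything.

- **Tightening:** I turned the wing clockwise about 167°. The torque stayed at running level (under 0.1 N m) until it rose to 0.33 N m and held, which is about 0.13 rad of seat wind-up. That is finger-tight and below the forcing limit.
- **Backing off:** I turned it back by the witness tab. Two camera views after letting go put the wing at about -88.7° and -91.4°. I take that as a quarter turn to within about 2°. The two sets of tab-edge readings were -89° and -91° to -96°. The gripper had turned about 98°; the extra matches the wind-up being released.
- **Slide:** I moved the carriage by the wing at about 4 N. It stopped at 129.6 mm, where the force rose to 10 and then 14 N; I had estimated 129 mm of travel.

**Checks after letting go:**
- The image gap between carriage and block read about 6 mm, where the drawing gives 5 mm. The hub showed 128.9 mm of travel. Both are within measuring error, so I took the rise in force as the evidence of contact.
- The glass, jar, screwdriver and eraser look unmoved. The arm hid part of the final top view, so I checked the eraser and screwdriver in the scene camera.

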